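# Refit and clamp the pump rotors

## Task

The three-channel pump drive has been cleaned: put back every rotor that lies on the bench, each on a free drive shaft of your choice, turning it until its keyway finds the key and it drops fully down onto the deck. Then, at each shaft that carries a rotor, pull up the captive clamp screw in front of it against its spring and turn it clockwise to its stop, so that the shoe holds the rotor down. Leave the screw of an empty shaft undone, and do not knock over the small bottle.

Things in the scene. Friction and masses are not known exactly. Their poses are not given: they have to be found in the camera images.
- rotor_a_mid (a point): loose pump rotor, 60 mm tall, 140 g, upright on the bench at any yaw; point on its axis half-way up (30 mm above its underside), z along the axis. Flange 72 mm across and 6 mm thick, four rollers, a top disc 53 mm across with its upper face 32 mm above the underside, then a solid round grip cap 30 mm across from 32 to 60 mm: grip this cap from above. Continued at rotor_b
- rotor_b_mid (a point): like rotor_a. Each rotor has underneath a round blind bore 17 mm wide, 28 mm deep, with a keyway 9 mm wide along the rotor's own +x axis; a small black rib on the top disc, also at +x, shows where the keyway is. All rotors fit all shafts. Only two or three of a, b, c are present.
- rotor_c_mid (a point): like rotor_a. On a shaft, a rotor whose keyway is off the key stops with its underside 16 mm above the deck; turned to within about 0.2 rad of the key (keyway over the key) it can drop the 16 mm onto the deck: this is home. With the shoe of that shaft out, no rotor can be fitted or removed.
- seat1 (a point): foot of shaft 1, at the left (drive's +y) end of the fixed three-channel pump drive (grey box 158 x 296 mm, aluminium deck 30 mm above the bench, three shafts 95 mm apart in a row at the back); on its axis at deck height, z up, x towards its key. Steel shaft 14 mm across, 26 mm high, tapered tip; key: rib 4 mm wide, standing 5 mm out, up to 16 mm above the deck, its direction differs from shaft to shaft. Gearbox holds the shaft: it hardly turns.
- knob1 (a point): centre of the round black ribbed knob of captive clamp screw 1, 80 mm in front of shaft 1; knob 26 mm across, 24 mm tall (point half-way up, 29 mm above the deck at rest), axis upright. The point rises and turns with the knob.
- clamp1 (a joint): turn of clamp screw 1, rad: 0 undone (start), grows clockwise seen from above, stop at 4.4 (250 degrees, several strokes). While it is down, a cross pin under the knob sits in a slot and it cannot turn. Pulled up 8 mm or more it turns freely; past about 0.6 rad the thread carries it, so it stays up when let go and turns on without pulling. Turning drives a steel shoe 13 mm towards the shaft, over the flange of a rotor that is home.
- lift1 (a joint): how far clamp screw 1 is pulled up, m: 0 down, 0.012 at most; its spring pushes down with 4 N at 0 and 7 N at 0.012; 0.007 when it rests on its thread
- seat2 (a point): foot of shaft 2, in the middle of the pump drive; on its axis at deck height, z up, x towards its key. Steel shaft 14 mm across, 26 mm high, tapered tip; key: rib 4 mm wide, standing 5 mm out, up to 16 mm above the deck, its direction differs from shaft to shaft. Gearbox holds the shaft: it hardly turns.
- knob2 (a point): centre of the round black ribbed knob of captive clamp screw 2, 80 mm in front of shaft 2; knob 26 mm across, 24 mm tall (point half-way up, 29 mm above the deck at rest), axis upright. The point rises and turns with the knob.
- clamp2 (a joint): turn of clamp screw 2, rad: 0 undone (start), grows clockwise seen from above, stop at 4.4 (250 degrees, several strokes). Works as clamp1.
- lift2 (a joint): how far clamp screw 2 is pulled up, m: 0 down, 0.012 at most; its spring pushes down with 4 N at 0 and 7 N at 0.012; 0.007 when it rests on its thread
- seat3 (a point): foot of shaft 3, at the right (drive's -y) end of the pump drive; on its axis at deck height, z up, x towards its key. Steel shaft 14 mm across, 26 mm high, tapered tip; key: rib 4 mm wide, standing 5 mm out, up to 16 mm above the deck, its direction differs from shaft to shaft. Gearbox holds the shaft: it hardly turns.
- knob3 (a point): centre of the round black ribbed knob of captive clamp screw 3, 80 mm in front of shaft 3; knob 26 mm across, 24 mm tall (point half-way up, 29 mm above the deck at rest), axis upright. The point rises and turns with the knob.
- clamp3 (a joint): turn of clamp screw 3, rad: 0 undone (start), grows clockwise seen from above, stop at 4.4 (250 degrees, several strokes). Works as clamp1.
- lift3 (a joint): how far clamp screw 3 is pulled up, m: 0 down, 0.012 at most; its spring pushes down with 4 N at 0 and 7 N at 0.012; 0.007 when it rests on its thread
- bottle_mid (a point): small bottle, 34 mm across and 62 mm tall, standing near the front edge; a bystander; point half-way up, z along its axis
There are look-alikes about, which are no part of the job. What is shaped like the part that bears rotor_b_mid but pink or red is not meant.

How it is judged:
By the outcome, as a careful person would: the job done as asked, in the order asked, and still so for the second after the job is handed in, with the robot touching nothing.
Of rotor_a, rotor_b, rotor_c only 2 to 3 are there at a start; the rules pass over those that are not, and their reading is None.
At some moment in a run one of rotor_a, rotor_b, rotor_c may be knocked a few centimetres aside while the robot is not near it.
It also fails if it takes over 210 s, if anything falls off the work surface, if the arm or the gripper's body presses on something with over 40 N, if the wrist force passes 120 N, or if a joint passes its speed limit or range.

## Robot

A 6-joint arm with a two-finger parallel gripper is mounted at the origin on a cart in front of the work surface, level with it; the furniture and walls round the work are solid. World frame = base frame: x ahead of the robot, y to its left, z up, the work surface at z = 0. Lengths are in mm, angles in rad, forces in N, time in s.
With the tool pointing down it reaches from about 300 to 875 mm from the base axis. Payload 6.4 kg.
Tool frame: the origin (TCP) lies at the very end of the fingers, on their centre line; the grasp point (between the pads) lies 19 mm behind it; z points along the fingers, y is the direction in which the jaws open and shut (so a half turn about z gives the same grasp; the last joint's range is limited). The gripper opens to 85 mm and grips with 20 to 120 N. Pads are 22 mm wide; open, the fingers measure 114 mm over their backs; the gripper's body (76 mm by 85 mm) begins 54 mm behind the grasp point. The pads swing forward as they close: fully open they stand 13 mm farther back than shut.
Start: joints at [1.039, 0.181, 1.607, -0, 1.354, -0.206], TCP at [184.027, 544.771, 231.288] pointing down, gripper open.
Joint ranges: [-2.99, 2.99], [-0.89, 2.07], [0.3, 2.58], [-1.14, 4.28], [0, 2.63], [-3.12, 3.12]. Speed limits (rad/s): [2.57, 2.57, 3.01, 3.14, 3.14, 3.14].

## Interface

Orientations are given as [roll, pitch, yaw] about the fixed x, y, z axes, in that order (R = Rz(yaw) Ry(pitch) Rx(roll)).
In Python, from plant import r, snapshot, camera_model, sign_off gives the robot as it stands. The module is installed in compiled form; this text tells all that it offers.
- The arm moves only by the tool arm_command, never from a script. Its argument "rows" is a list that holds one entry, the list of rows, each a list of 5 numbers: the finger opening in mm, from 0 to 85.4, then the shift along the world's x, y, z in mm, then the turn about the world's z in degrees. In form: [[[claw, tx, ty, tz, twist], ...]]. A call has 1 to 8 rows; each row is the pose to reach, as a shift and turn from the pose measured when the call began; what a row does not reach only later rows make up. A row lasts 1/10 s, in which the tool goes at most 50 mm and 8.59 degrees, less where a joint would pass 70% of its speed; a pose out of reach is approached as far as the arm can. A call with a gripper value outside its range is refused whole. The fingers move at their own pace and stop on an object; "grip_force" is the grip in N (left out, the last holds). Time passes only in rows, so rows that repeat a pose let the fingers close. It gives the time, the measured TCP pose, the force and the opening at its end, in the units of the state.
- r.read_state(): the state, without advancing time (a new reading comes with each control period).
- snapshot(name): name is "side" or "top" or "wrist"; returns the picture (480x640x3 uint8, red, green, blue); there is no depth.
- camera_model(name): a dict with "K" (3x3 intrinsics, pixels), "cam_to_world" (4x4, takes a point from camera to world coordinates); the wrist camera has in their place "mount" (4x4, takes a point from camera to tool coordinates, whose origin is the TCP and whose axes are the flange's). Camera axes: x right, y up, looking along -z (the intrinsics and any distortion apply to the point x, -y, -z); pixel columns grow to the right and rows downward; lengths in mm; the calibration is good to about 2 mm. A picture is of the moment at which its call begins: read the wrist's pose just before it. camera_model takes no time and is no camera call.
- sign_off(): hands the job in, once; it reports no verdict.
The state is a dict: "t": time; "qpos": joint angles; "dq": joint speeds; "joint_torque": joint torques, N m; "eef_pos": TCP position; "tool_rot": TCP orientation; "contact_force": force on the tool from outside, world axes, zero at the start; "ft_torque": the same for the moment, N m; "finger_gap": opening from 0.0 (shut) to 1.0 (fully open).
Only numpy, scipy, OpenCV 4.12 (cv2) and the standard library are available. Lean on these libraries where they do the work, as an engineer would, in place of code of your own. Each camera call takes 0.05 s, during which the arm holds its last target.

## Working session

There is one attempt and no reset: what is moved stays moved. The work goes in short steps, Python scripts to look and compute and a tool call to move; the robot and the scene stay as the last step left them, time stands still between calls to the robot, and variables do not carry over. Pictures are saved under pics/ and viewed, and the job is handed in when it is done.

Besides the shell and the picture viewer there is one more tool, called after "Request:" as name(argument=value, ...), one argument or row to a line, values as JSON. arm_command: Moves the arm, as the interface text tells. Its arguments: {"type":"object","properties":{"rows":{"type":"array","items":{"type":"array","items":{"type":"array","items":{"type":"number"}}}},"grip_force":{"type":"number"}},"required":["rows"]}

```bash
mkdir -p pics; cat > h.py <<'E'
import numpy as np, cv2, json
from plant import r, snapshot, camera_model, sign_off
def save(n,img): cv2.imwrite('pics/'+n+'.png',cv2.cvtColor(img,cv2.COLOR_RGB2BGR))
def crop(img,x0,y0,x1,y1,s): return cv2.resize(img[y0:y1,x0:x1],None,fx=s,fy=s,interpolation=cv2.INTER_CUBIC)
E
python3 - <<'E'
from h import *
s=r.read_state(); print(s)
for n in ['side','top','wrist']:
    m=camera_model(n); print(n,{k:(np.round(v,3).tolist() if not isinstance(v,str) else v) for k,v in m.items()})
    save(n+'0',snapshot(n))
E
```

```text
{'t': 0.0, 'qpos': array([ 1.03870325e+00,  1.81549020e-01,  1.60799863e+00, -5.17489123e-06,
        1.35383296e+00, -2.06304374e-01]), 'dq': array([ 1.99439940e-03, -2.04965601e-05, -3.54540045e-04, -3.53875662e-04,
        1.12351538e-03, -1.96525443e-04]), 'joint_torque': array([-5.78133531e-04, -4.44878983e+01, -3.51330972e+01, -5.62172172e-04,
        9.70745663e-03,  2.16363759e-05]), 'eef_pos': array([183.72979557, 544.26617959, 230.38421739]), 'tool_rot': array([-3.13984157e+00, -3.61308096e-04,  2.81580475e+00]), 'contact_force': array([ 0.57512811, -0.24713836,  0.69452565]), 'ft_torque': array([ 0.02774807, -0.00618845,  0.02872417]), 'finger_gap': 1.0008389837213951}
side {'K': [[571.842, 0.0, 318.387], [0.0, 571.842, 234.846], [0.0, 0.0, 1.0]], 'cam_to_world': [[0.554, 0.395, -0.732, -446.706], [-0.832, 0.29, -0.473, -569.661], [0.026, 0.871, 0.49, 645.022], [0.0, 0.0, 0.0, 1.0]]}
top {'K': [[496.644, 0.0, 313.863], [0.0, 496.644, 243.515], [0.0, 0.0, 1.0]], 'cam_to_world': [[-0.026, 0.992, -0.125, 302.501], [-1.0, -0.025, 0.012, 3.75], [0.009, 0.126, 0.992, 1137.625], [0.0, 0.0, 0.0, 1.0]]}
wrist {'K': [[396.849, 0.0, 322.871], [0.0, 396.849, 246.12], [0.0, 0.0, 1.0]], 'mount': [[-0.002, 0.946, 0.325, 84.491], [1.0, 0.002, 0.0, 0.713], [-0.0, 0.325, -0.946, -141.853], [0.0, 0.0, 0.0, 1.0]]}
```

View pics/top0.png

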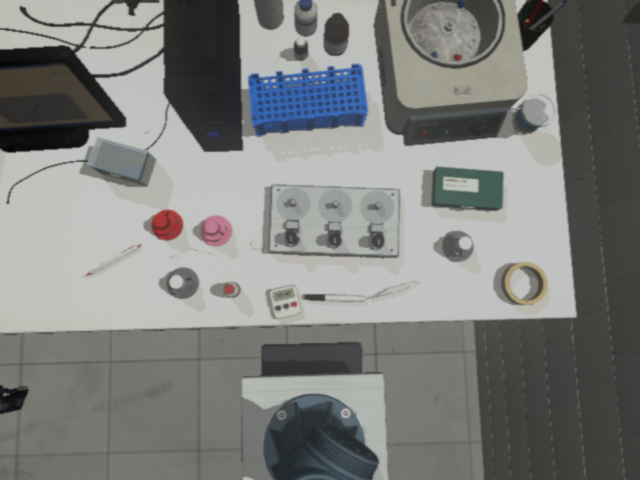

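View pics/side0.png

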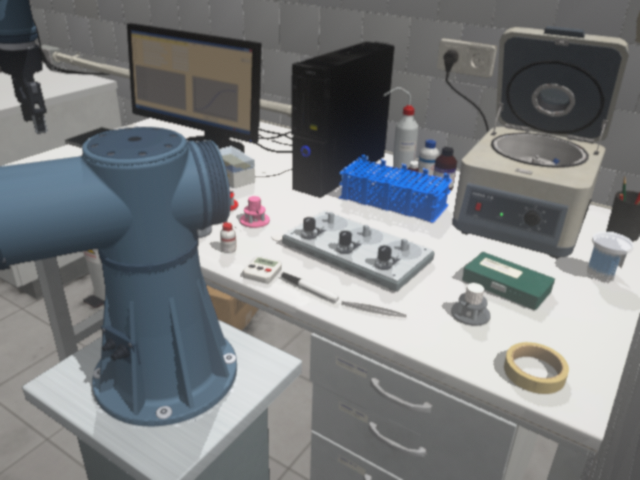

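View pics/wrist0.png

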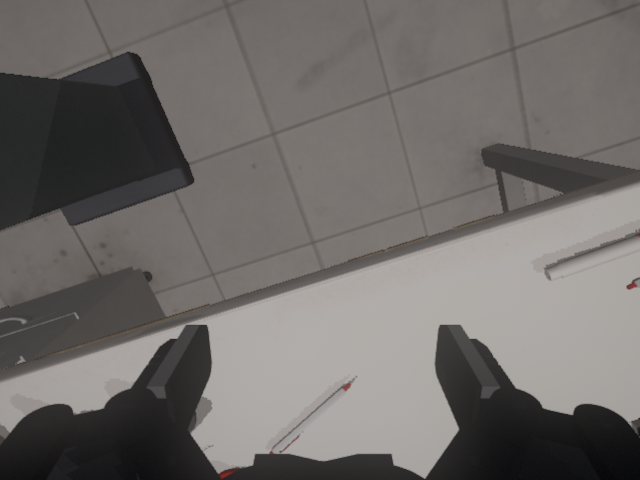

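```bash
cat >> h.py <<'E'
def ray(name,u,v,pose=None):
    m=camera_model(name);K=m['K']
    d=np.array([(u-K[0,2])/K[0,0],-(v-K[1,2])/K[1,1],-1.0])
    if 'dist' in m: print('dist',m['dist'])
    if name=='wrist':
        from scipy.spatial.transform import Rotation as R
        T=np.eye(4); p,o=pose; T[:3,:3]=R.from_euler('xyz',o).as_matrix(); T[:3,3]=p
        M=T@m['mount']
    else: M=m['cam_to_world']
    return M[:3,3],M[:3,:3]@d
def at(name,u,v,z,pose=None):
    o,d=ray(name,u,v,pose); return o+d*(z-o[2])/d[2]
def proj(name,P,pose=None):
    m=camera_model(name);K=m['K']
    if name=='wrist':
        from scipy.spatial.transform import Rotation as R
        T=np.eye(4); p,o=pose; T[:3,:3]=R.from_euler('xyz',o).as_matrix(); T[:3,3]=p
        M=T@m['mount']
    else: M=m['cam_to_world']
    c=M[:3,:3].T@(np.array(P)-M[:3,3]); return K[0,0]*c[0]/-c[2]+K[0,2], K[1,1]*(-c[1])/-c[2]+K[1,2]
E
python3 - <<'E'
from h import *
i=cv2.cvtColor(cv2.imread('pics/top0.png'),cv2.COLOR_BGR2RGB)
save('t0a',crop(i,260,175,410,265,5)); 
a=np.hstack([crop(i,150,250,240,310,4),crop(i,425,215,495,275,4)])
save('t0b',a)
print(camera_model('top').keys(),camera_model('wrist').keys())
E
```

```text
dict_keys(['K', 'cam_to_world']) dict_keys(['K', 'mount'])
```

View pics/t0a.png

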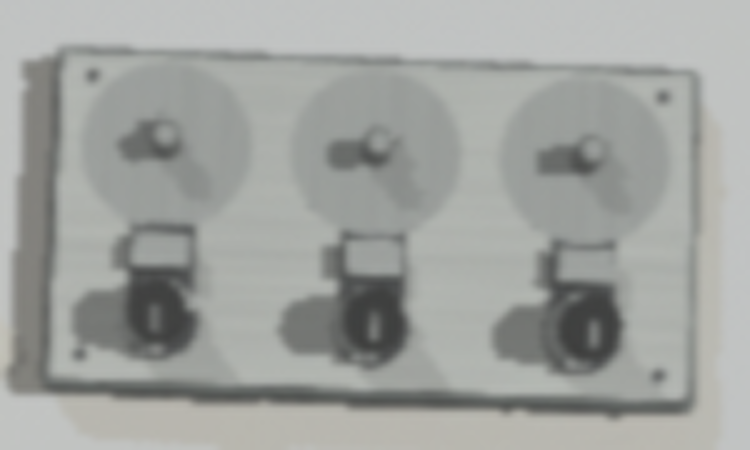

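View pics/t0b.png

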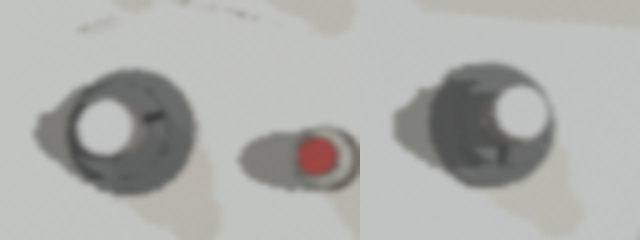

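```bash
python3 - <<'E'
from h import *
np.set_printoptions(precision=1,suppress=True)
for n,u,v,z in [('Lcap',175.8,281.8,60),('Lflange',183.3,283,6),('Lrib',188.2,279.2,34),('Rcap',465.5,242.5,60),('Rfl',458,246,6),('Rrib',460.8,253.8,34),
 ('s1',293.4,202.2,56),('s2',336,204.2,56),('s3',378.4,205.2,56),('c1',293.4,204,30),('c2',335.2,206,30),('c3',377,206.8,30),
 ('k1',292,236.8,71),('k2',335,239.4,71),('k3',378,240.4,71),('bot',229.5,289,62),
 ('cTL',272.4,184.5,30),('cTR',399.3,189,30),('cBR',398.4,256,30),('cBL',269.4,252,30)]:
    print(n,at('top',u,v,z))
E
```

```text
Lcap [362.9 290.8  60. ]
Lflange [362.8 288.2   6. ]
Lrib [369.4 270.4  34. ]
Rcap [ 432.8 -342.2   60. ]
Rfl [ 431.6 -341.7    6. ]
Rrib [ 410.7 -338.4   34. ]
s1 [532.8  33.3  56. ]
s2 [526. -61.  56.]
s3 [ 521.5 -155.1   56. ]
c1 [534.2  34.1  30. ]
c2 [527.3 -60.6  30. ]
c3 [ 523.1 -155.5   30. ]
k1 [453.3  37.6  71. ]
k2 [445.3 -55.5  71. ]
k3 [ 440.8 -148.7   71. ]
bot [344.3 174.8  62. ]
cTL [580.6  81.1  30. ]
cTR [ 563.2 -208.3   30. ]
cBR [ 409.7 -198.9   30. ]
cBL [425.9  90.2  30. ]
```

Request:
arm_command(
  rows=[
    [[85,290,-600,50,18],[85,290,-600,50,18],[85,290,-600,50,18],[85,290,-600,50,18],[85,290,-600,50,18],[85,290,-600,50,18],[85,290,-600,50,18],[85,290,-600,50,18]],
  ],
)

```text
t: 0.95
eef_pos: [355.6, 188.4, 260.7]
tool_rot: [-3.14, 0.0, 3.13]
contact_force: [1.4, 0.2, -0.0]
finger_gap: 0.995
```

```bash
python3 -c "
from h import *
s=r.read_state();print(s['t'],s['eef_pos'],s['tool_rot'],s['qpos'],s['contact_force'])"
```

```text
0.95 [355.5645169  188.35843799 260.65229176] [-3.14040982e+00  3.43826595e-04  3.13040311e+00] [ 1.91062378e-01 -2.59428662e-01  1.97208657e+00 -1.24026857e-03
  1.42883564e+00 -1.36836879e+00] [ 1.42128915  0.22142744 -0.00448752]
```

Request:
arm_command(
  rows=[
    [[85,145,-248,20,0],[85,145,-248,20,0],[85,145,-248,20,0],[85,145,-248,20,0],[85,145,-248,20,0],[85,145,-248,20,0],[85,145,-248,20,0],[85,145,-248,20,0]],
  ],
)

```text
t: 1.75
eef_pos: [500.3, -60.2, 280.0]
tool_rot: [-3.141, -0.001, 3.128]
contact_force: [-0.5, -0.1, -0.2]
finger_gap: 0.995
```

```bash
cat >> h.py <<'E'
def wshot(n):
    s=r.read_state(); i=snapshot('wrist'); save(n,i); p=(s['eef_pos'].tolist(),s['tool_rot'].tolist()); json.dump(p,open('pics/'+n+'.json','w')); print(s['t'],np.round(p[0],1),np.round(p[1],3),np.round(s['qpos'],2)); return i
def wpose(n): return json.load(open('pics/'+n+'.json'))
E
python3 -c "
from h import *
i=wshot('w1')
"
```

```text
1.75 [500.3 -60.2 280. ] [-3.141e+00 -1.000e-03  3.128e+00] [-0.36 -0.02  1.72 -0.    1.44 -1.91]
```

View pics/w1.png

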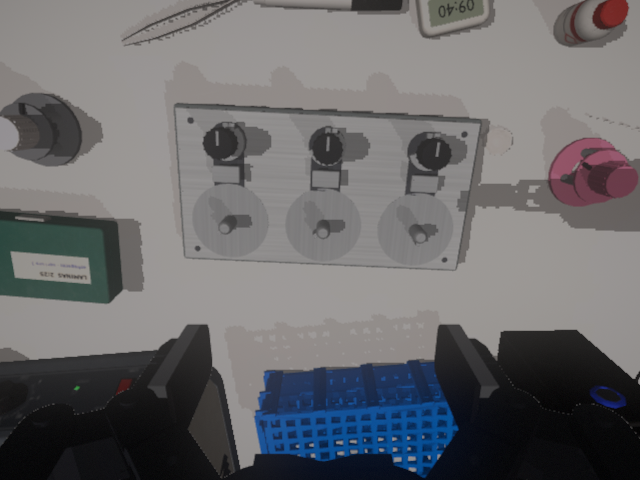

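```bash
python3 -c "
from h import *
i=cv2.cvtColor(cv2.imread('pics/w1.png'),cv2.COLOR_BGR2RGB)
save('w1c',np.vstack([np.hstack([crop(i,x-33,198,x+33,258,4) for x in (230,322,418)]),np.hstack([crop(i,x-33,115,x+33,195,4) for x in (230,325,428)])]))
"
```

```text
(no output)
```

View pics/w1c.png

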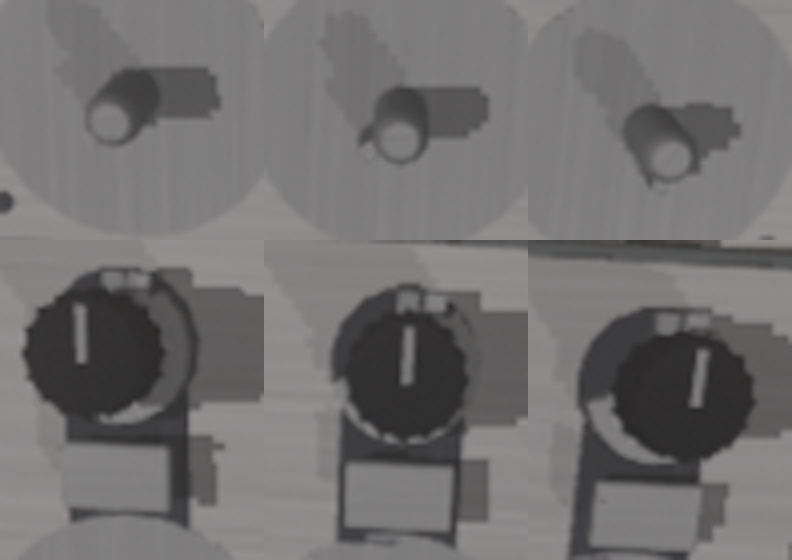

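Request:
arm_command(
  rows=[
    [[85,105,0,-130,0],[85,105,0,-130,0],[85,105,0,-130,0],[85,105,0,-130,0],[85,105,0,-130,0]],
  ],
)

```text
t: 2.3
eef_pos: [603.4, -56.9, 146.6]
tool_rot: [3.14, -0.007, 3.132]
contact_force: [-0.3, 0.8, 0.7]
finger_gap: 0.995
```

```bash
python3 -c "
from h import *
i=wshot('w2')
"
```

```text
2.3 [603.4 -56.9 146.6] [ 3.14  -0.007  3.132] [-0.29  0.34  1.59 -0.    1.22 -1.85]
```

View pics/w2.png

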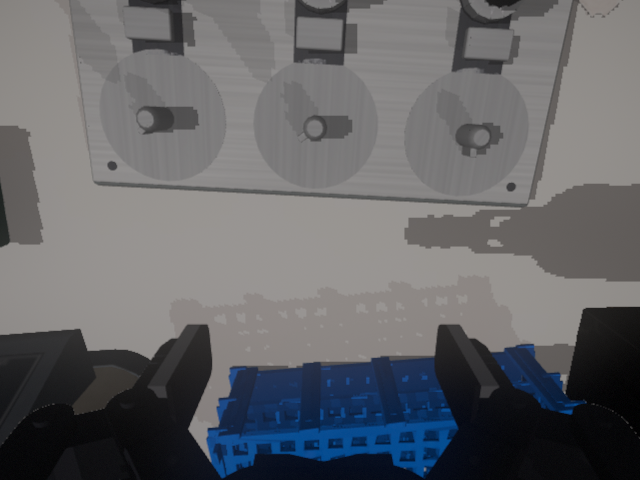

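```bash
python3 -c "
from h import *
i=cv2.cvtColor(cv2.imread('pics/w2.png'),cv2.COLOR_BGR2RGB)
save('w2c',np.hstack([crop(i,x-20,y-25,x+25,y+35,6) for x,y in ((155,120),(315,127),(475,137))]))
"
```

```text
(no output)
```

View pics/w2c.png

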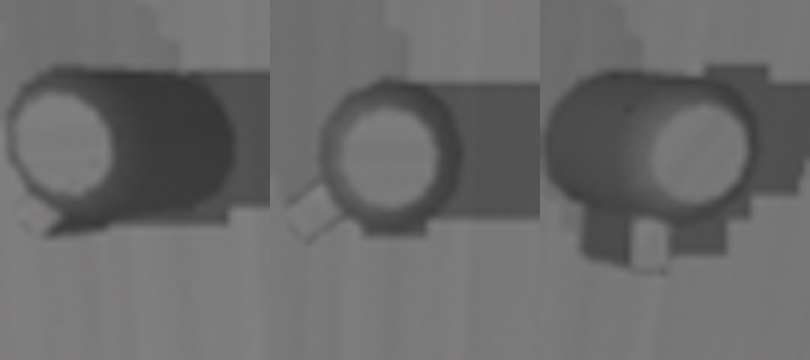

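```bash
python3 - <<'E'
from h import *
np.set_printoptions(precision=1,suppress=True)
p=wpose('w2')
for n,u,v,z in [('s1',482,137.8,56),('s2',315.3,128.3,56),('s3',145.3,118.8,56),('c1',466.5,132,30),('c2',316,124,30),('c3',163,115,30)]: print(n,at('wrist',u,v,z,p))
c2=np.array([315.3,128.3])
def ang(a,b):
    A=at('wrist',*a,46,p);B=at('wrist',*b,46,p);d=(B-A);print(np.degrees(np.arctan2(d[1],d[0])))
f2=lambda x,y:(295+(x-270)/6,102+y/6)
f1=lambda x,y:(455+(x-540)/6,112+y/6)
ang(f2(322,185),f2(287,210));ang(f2(340,213),f2(308,240))
ang(f1(632,222),f1(632,268));ang(f1(668,222),f1(668,268))
# key tip centers & implied shaft axis
print(at('wrist',*f2(298,225),46,p),at('wrist',*f1(650,270),46,p))
p=wpose('w1')
for n,u,v,z in [('s1',418+(668-528-132)/4,198+158/4,56),('s2',322-33+(402-264)/4,198+138/4,56),('s3',230-33+110/4,198+122/4,56),
 ('k1',428-33+(683-528)/4,115+(395-240)/4,71),('k2',325-33+(405-264)/4,115+(372-240)/4,71),('k3',230-33+93/4,115+(355-240)/4,71)]: print(n,at('wrist',u,v,z,p))
E
```

```text
s1 [534.7  35.1  56. ]
s2 [528.5 -59.4  56. ]
s3 [ 522.4 -154.3   56. ]
c1 [532.7  35.1  30. ]
c2 [526.9 -59.4  30. ]
c3 [ 520.5 -154.    30. ]
-56.39434958530196
-51.73567144322615
6.136207090684536
6.408734191376607
[535.1 -69.   46. ] [546.5  35.1  46. ]
s1 [534.3  34.1  56. ]
s2 [527.8 -59.2  56. ]
s3 [ 522.4 -154.2   56. ]
k1 [453.4  37.3  71. ]
k2 [447.2 -54.9  71. ]
k3 [ 442.3 -146.7   71. ]
```

Request:
arm_command(
  rows=[
    [[85,-203,-285,75,-60],[85,-203,-285,75,-60],[85,-203,-285,75,-60],[85,-203,-285,75,-60],[85,-203,-285,75,-60],[85,-203,-285,75,-60],[85,-203,-285,75,-60],[85,-203,-285,75,-60]],
  ],
)

```text
t: 3.15
eef_pos: [398.6, -346.5, 228.0]
tool_rot: [-3.142, 0.003, 2.077]
contact_force: [-0.2, -0.2, 0.4]
finger_gap: 0.994
```

Request:
arm_command(
  rows=[
    [[85,0,0,0,-60],[85,0,0,0,-60],[85,0,0,0,-60],[85,0,0,0,-60],[85,0,0,0,-60],[85,0,0,0,-60],[85,0,0,0,-60],[85,0,0,0,-60]],
  ],
)

```text
t: 3.95
eef_pos: [399.1, -345.4, 229.6]
tool_rot: [3.139, 0.004, 1.031]
contact_force: [-0.4, 0.2, 0.6]
finger_gap: 0.996
```

Request:
arm_command(
  rows=[
    [[85,0,0,0,-60],[85,0,0,0,-60],[85,0,0,0,-60],[85,0,0,0,-60],[85,0,0,0,-60],[85,0,0,0,-60],[85,0,0,0,-60],[85,0,0,0,-60]],
  ],
)

```text
t: 4.75
eef_pos: [399.4, -344.8, 230.6]
tool_rot: [3.138, 0.003, -0.013]
contact_force: [0.4, 0.1, 0.4]
finger_gap: 0.998
```

```bash
python3 -c "
from h import *
i=wshot('w3')
save('top3',snapshot('top'))
"
```

```text
4.75 [ 399.4 -344.8  230.6] [ 3.138e+00  3.000e-03 -1.300e-02] [-0.93  0.08  1.73 -0.    1.34  0.65]
```

View pics/w3.png

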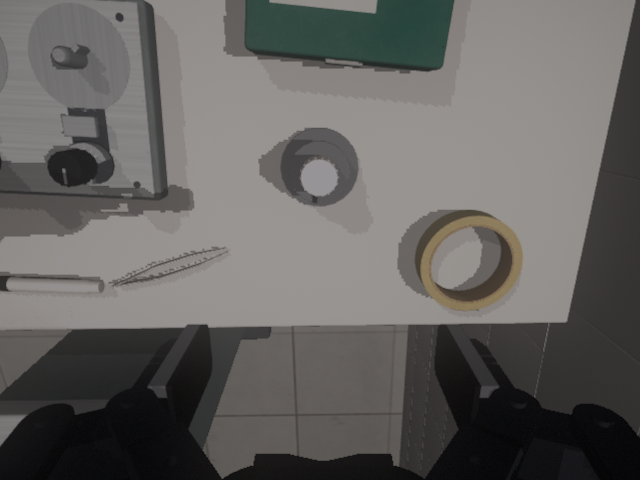

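View pics/top3.png

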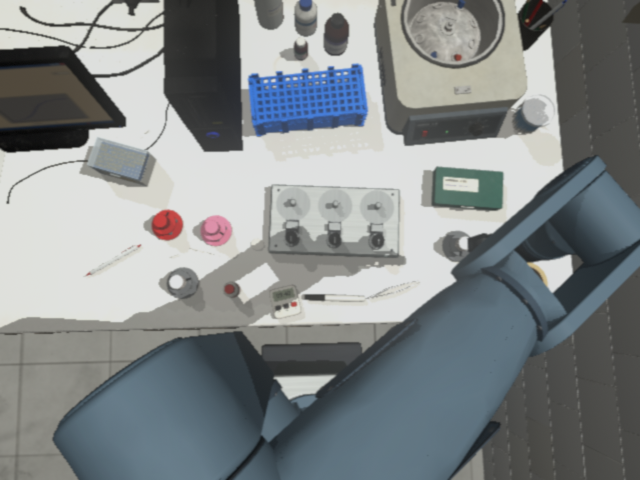

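```bash
python3 - <<'E'
from h import *
np.set_printoptions(precision=1,suppress=True)
i=cv2.cvtColor(cv2.imread('pics/w3.png'),cv2.COLOR_BGR2RGB)
save('w3c',crop(i,265,115,375,225,5))
E
```

```text
(no output)
```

View pics/w3c.png

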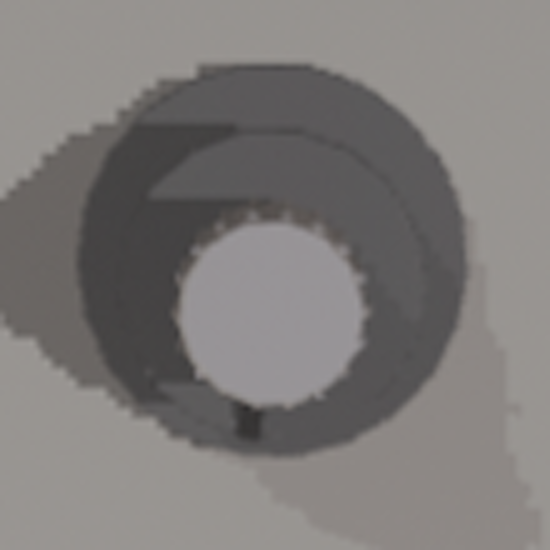

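```bash
python3 - <<'E'
from h import *
np.set_printoptions(precision=1,suppress=True)
p=wpose('w3')
c=at('wrist',319.4,177.8,60,p);f=at('wrist',319.6,167,6,p)
print(c,f)
for u,v in ((315,203),(315,199)):
    for z in (32,35):
        q=at('wrist',u,v,z,p); print(q,[np.degrees(np.arctan2(*(q-o)[1::-1])) for o in (c,f)])
E
```

```text
[ 431.8 -342.    60. ] [ 432.8 -342.     6. ]
[ 405.3 -337.6   32. ] [np.float64(170.47551589437344), np.float64(170.9623506587333)]
[ 406.  -337.6   35. ] [np.float64(170.35936079401645), np.float64(170.86251516363384)]
[ 408.8 -337.7   32. ] [np.float64(169.21704459471744), np.float64(169.8222651225107)]
[ 409.5 -337.7   35. ] [np.float64(169.05823893335378), np.float64(169.68644325278106)]
```

Request:
arm_command(
  rows=[
    [[85,32.5,2.8,0,0],[85,32.5,2.8,-50,0],[85,32.5,2.8,-100,0],[85,32.5,2.8,-140,0],[85,32.5,2.8,-170,0],[85,32.5,2.8,-180,0],[85,32.5,2.8,-180,0]],
  ],
)

```text
t: 5.55
eef_pos: [431.2, -341.3, 49.4]
tool_rot: [3.141, 0.005, -0.007]
contact_force: [-0.1, -0.0, 0.4]
finger_gap: 0.997
```

Request:
arm_command(
  grip_force=50,
  rows=[
    [[85,0.7,-0.5,-12,0],[85,0.7,-0.5,-12,0],[20,0.7,-0.5,-12,0],[20,0.7,-0.5,-12,0],[20,0.7,-0.5,-12,0],[20,0.7,-0.5,-12,0],[20,0.7,-0.5,-12,0],[20,0.7,-0.5,-12,0]],
  ],
)

```text
t: 6.35
eef_pos: [432.3, -342.4, 38.1]
tool_rot: [3.14, 0.004, -0.007]
contact_force: [-0.5, 1.0, 6.3]
finger_gap: 0.334
```

Request:
arm_command(
  rows=[
    [[20,0,0,0,0],[20,0,0,0,0],[20,0,0,40,0],[20,0,0,70,0],[20,0,0,100,0],[20,0,0,120,0],[20,0,0,120,0]],
  ],
)

```text
t: 7.05
eef_pos: [433.5, -343.7, 160.8]
tool_rot: [3.136, 0.001, -0.007]
contact_force: [0.6, -0.4, -1.7]
finger_gap: 0.335
```

```bash
python3 -c "
from h import *
i=wshot('w4')
"
```

```text
7.05 [ 433.5 -343.7  160.8] [ 3.136e+00  1.000e-03 -7.000e-03] [-0.88  0.2   1.73 -0.    1.2   0.7 ]
```

View pics/w4.png

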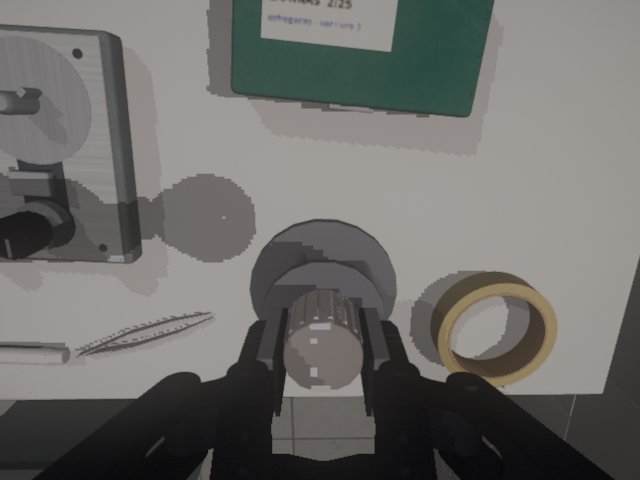

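Request:
arm_command(
  rows=[
    [[20,0,40,0,10],[20,30,80,0,18],[20,60,120,0,26],[20,94,170,0,34],[20,94,210,0,42],[20,94,250,0,50],[20,94,283.7,0,58],[20,94,283.7,0,66]],
  ],
)

```text
t: 7.9
eef_pos: [524.6, -54.3, 155.7]
tool_rot: [-3.139, 0.002, 1.155]
contact_force: [0.1, -0.9, -1.9]
finger_gap: 0.331
```

```bash
python3 -c "
from h import *
s=r.read_state(); print(s['eef_pos'],s['tool_rot'],np.degrees(s['tool_rot'][2]),s['contact_force'])"
```

```text
[524.61386952 -54.28696762 155.68294882] [-3.13946161e+00  1.90783975e-03  1.15545956e+00] 66.20295644618511 [ 0.07872126 -0.88405823 -1.87841473]
```

Request:
arm_command(
  rows=[
    [[20,2.7,-5.7,0,8],[20,2.7,-5.7,0,16],[20,2.7,-5.7,0,24],[20,2.7,-5.7,0,32],[20,2.7,-5.7,0,40],[20,2.7,-5.7,0,48],[20,2.7,-5.7,0,56],[20,2.7,-5.7,0,64]],
  ],
)

```text
t: 8.7
eef_pos: [525.8, -59.5, 152.9]
tool_rot: [-3.137, -0.002, 2.278]
contact_force: [0.5, 0.3, -2.2]
finger_gap: 0.331
```

Request:
arm_command(
  rows=[
    [[20,0,0,-10,7.5],[20,0,0,-20,7.5],[20,0,0,-30,7.5],[20,0,0,-40,7.5],[20,0,0,-40,7.5],[20,0,0,-40,7.5]],
  ],
)

```text
t: 9.3
eef_pos: [525.6, -59.4, 112.5]
tool_rot: [-3.137, -0.003, 2.408]
contact_force: [0.2, -0.3, -1.5]
finger_gap: 0.335
```

```bash
python3 -c "
from h import *
i=wshot('w5');save('top5',crop(snapshot('top'),200,120,460,300,3))
save('side5',crop(snapshot('side'),220,160,480,320,3))
"
```

```text
9.3 [525.6 -59.4 112.5] [-3.137e+00 -3.000e-03  2.408e+00] [-0.34  0.22  1.82 -0.    1.1  -1.17]
```

View pics/w5.png

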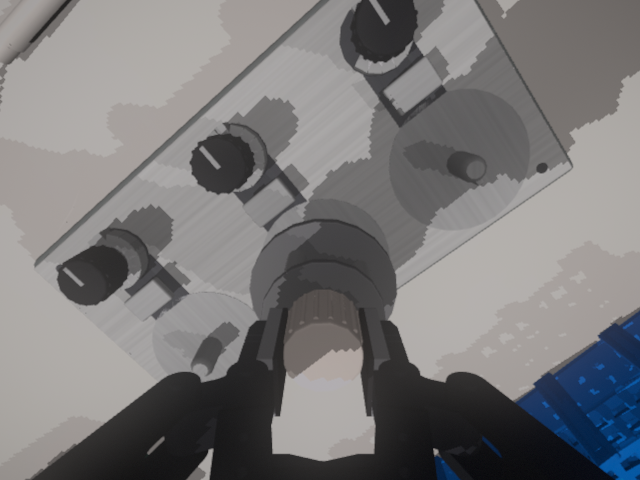

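View pics/side5.png

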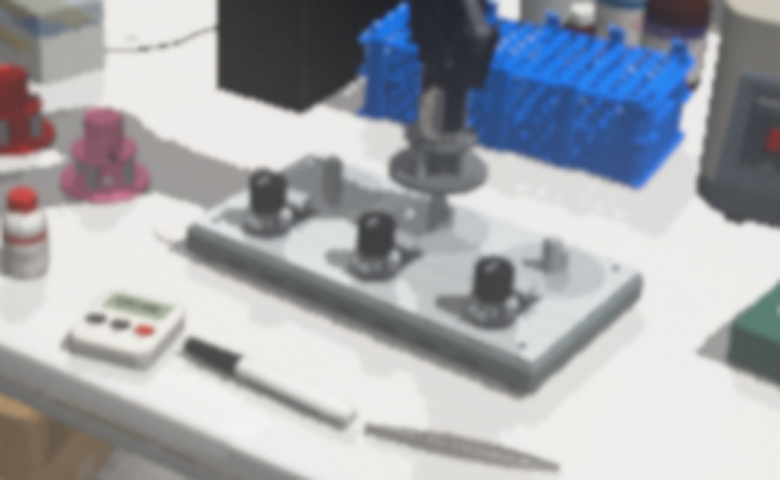

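Request:
arm_command(
  rows=[
    [[20,1.9,-0.5,0,0],[20,1.9,-0.5,-8,0],[20,1.9,-0.5,-14,0],[20,1.9,-0.5,-18,0],[20,1.9,-0.5,-21,0],[20,1.9,-0.5,-24,0],[20,1.9,-0.5,-26,0],[20,1.9,-0.5,-26,0]],
  ],
)

```text
t: 10.25
eef_pos: [528.0, -60.1, 87.3]
tool_rot: [-3.138, -0.001, 2.409]
contact_force: [0.1, 0.6, -1.8]
finger_gap: 0.329
```

```bash
python3 -c "
from h import *
s=r.read_state(); print(s['eef_pos'],s['tool_rot'],s['contact_force'],s['ft_torque'])"
```

```text
[528.0334327  -60.09100828  87.27611359] [-3.13758234e+00 -1.11176353e-03  2.40866825e+00] [ 0.12298784  0.55297948 -1.84328951] [ 0.04417174 -0.00443188  0.03645487]
```

Request:
arm_command(
  rows=[
    [[20,-0.4,0,-3,0],[20,-0.4,0,-6,0],[20,-0.4,0,-9,0],[20,-0.4,0,-11,0],[20,-0.4,0,-11,0]],
  ],
)

```text
t: 10.75
eef_pos: [527.4, -60.0, 75.8]
tool_rot: [-3.137, -0.002, 2.409]
contact_force: [0.0, 0.4, -1.4]
finger_gap: 0.327
```

Request:
arm_command(
  rows=[
    [[20,0,0,-3,0],[20,0,0,-6,0],[20,0,0,-8,0],[20,0,0,-9,0],[20,0,0,-9,0]],
  ],
)

```text
t: 11.25
eef_pos: [527.1, -59.9, 68.1]
tool_rot: [-3.137, -0.003, 2.409]
contact_force: [-6.6, 0.9, 13.0]
finger_gap: 0.331
```

Request:
arm_command(
  rows=[
    [[45,0,0,1,0],[60,0,0,1,0],[60,0,0,1,0],[60,0,0,15,0],[60,0,0,45,0],[60,0,0,90,0],[60,0,0,130,0],[60,0,0,130,0]],
  ],
)

```text
t: 12.05
eef_pos: [531.1, -61.1, 205.7]
tool_rot: [-3.142, 0.009, 2.409]
contact_force: [0.3, -0.8, 0.2]
finger_gap: 0.702
```

```bash
python3 -c "
from h import *
i=wshot('w6');t=snapshot('top');save('top6',t)
save('side6',crop(snapshot('side'),220,160,480,320,3))
"
```

```text
12.05 [531.1 -61.1 205.7] [-3.142  0.009  2.409] [-0.33  0.11  1.74 -0.    1.28 -1.17]
```

View pics/top6.png

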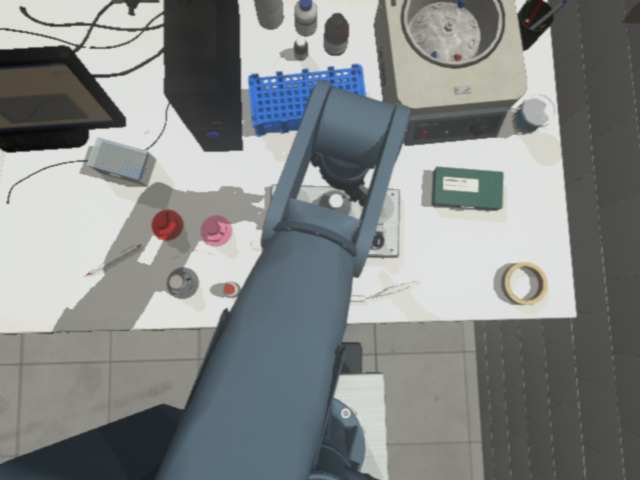

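View pics/side6.png

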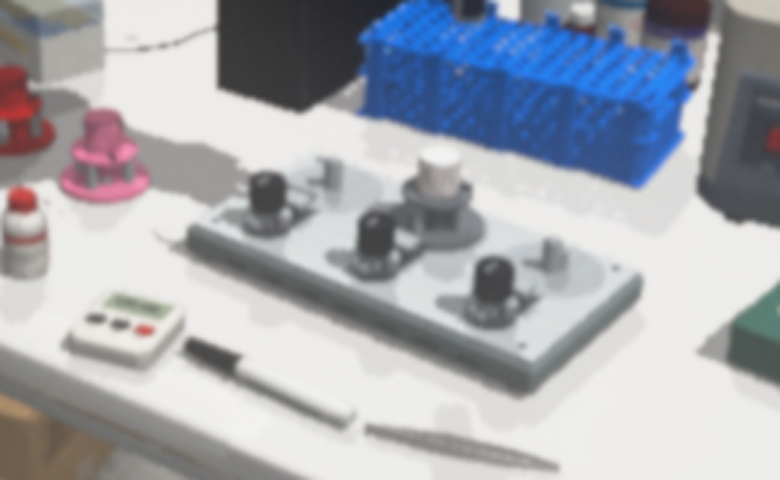

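View pics/w6.png

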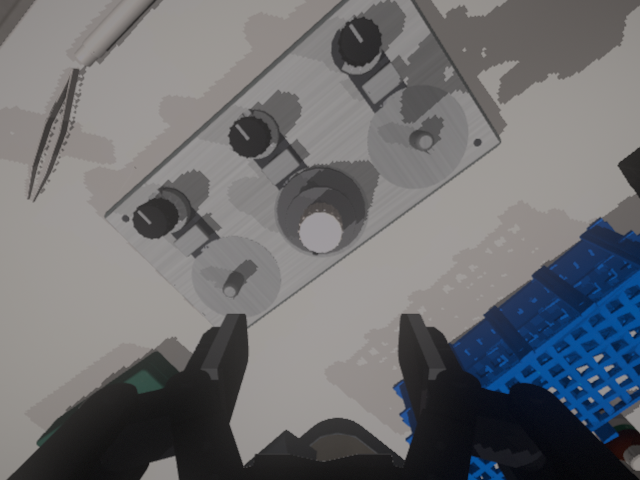

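Request:
arm_command(
  rows=[
    [[85,-182,323,25,-10],[85,-182,323,25,-20],[85,-182,323,25,-30],[85,-182,323,25,-40],[85,-182,323,25,-48],[85,-182,323,25,-56],[85,-182,323,25,-64],[85,-182,323,25,-72]],
  ],
)

```text
t: 13.0
eef_pos: [349.3, 254.0, 221.1]
tool_rot: [-3.134, -0.001, 1.325]
contact_force: [1.5, 1.0, -0.6]
finger_gap: 0.995
```

Request:
arm_command(
  rows=[
    [[85,0,0,0,-6],[85,0,0,0,-6]],
  ],
)

```text
t: 13.2
eef_pos: [347.4, 254.5, 219.6]
tool_rot: [-3.132, 0.002, 1.223]
contact_force: [-0.5, -0.7, -0.3]
finger_gap: 0.997
```

```bash
python3 -c "
from h import *
i=wshot('w7')
"
```

```text
13.2 [347.4 254.5 219.6] [-3.132e+00  2.000e-03  1.223e+00] [ 0.35 -0.14  1.96  0.01  1.33  0.7 ]
```

View pics/w7.png

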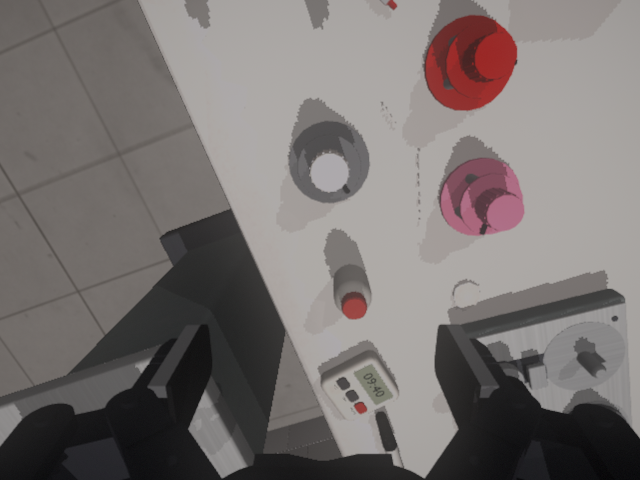

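```bash
python3 - <<'E'
from h import *
i=cv2.cvtColor(cv2.imread('pics/w7.png'),cv2.COLOR_BGR2RGB)
save('w7c',crop(i,275,110,385,220,5))
E
```

```text
(no output)
```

View pics/w7c.png

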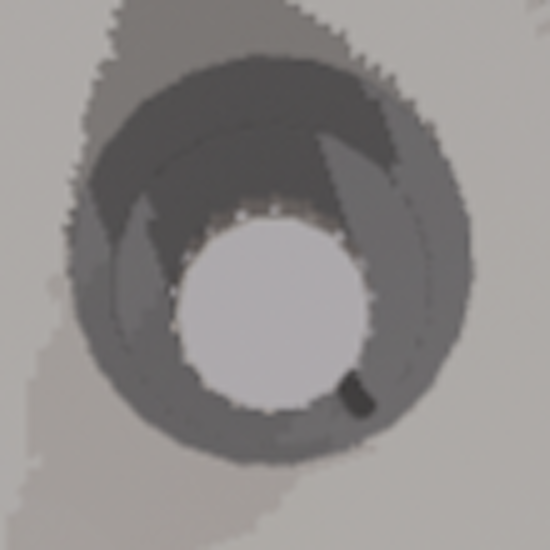

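```bash
python3 - <<'E'
from h import *
np.set_printoptions(precision=1,suppress=True)
p=wpose('w7')
c=at('wrist',329.6,172.4,60,p);f=at('wrist',329.4,162,6,p)
print(c,f)
for u,v in ((348.2,192),(344.2,185.6)):
    for z in (32,35):
        q=at('wrist',u,v,z,p); print(q,[np.degrees(np.arctan2(*(q-o)[1::-1])) for o in (c,f)])
E
```

```text
[363.6 290.8  60. ] [364.1 291.7   6. ]
[371.4 266.1  32. ] [np.float64(-72.30061235035099), np.float64(-73.91717699064297)]
[371.5 266.7  35. ] [np.float64(-71.76614729352941), np.float64(-73.43310941280059)]
[370.  272.3  32. ] [np.float64(-70.62719049583762), np.float64(-72.8098082611916)]
[370.1 272.9  35. ] [np.float64(-69.88702779724291), np.float64(-72.15228581879792)]
```

Request:
arm_command(
  rows=[
    [[85,16,36,0,-5],[85,16,36,-40,-5],[85,16,36,-80,-5],[85,16,36,-120,-5],[85,16,36,-150,-5],[85,16,36,-165,-5],[85,16,36,-168,-5],[85,16,36,-168,-5]],
  ],
)

```text
t: 14.05
eef_pos: [364.2, 289.0, 51.2]
tool_rot: [-3.131, 0.003, 1.137]
contact_force: [1.1, -0.1, -0.2]
finger_gap: 0.997
```

Request:
arm_command(
  rows=[
    [[85,-0.8,1.5,-13,0],[85,-0.8,1.5,-13,0],[20,-0.8,1.5,-13,0],[20,-0.8,1.5,-13,0],[20,-0.8,1.5,-13,0],[20,-0.8,1.5,-13,0],[20,-0.8,1.5,-13,0],[20,-0.8,1.5,-13,0]],
  ],
)

```text
t: 14.85
eef_pos: [363.7, 290.6, 38.8]
tool_rot: [-3.132, 0.003, 1.137]
contact_force: [-2.1, -1.4, 6.5]
finger_gap: 0.331
```

Request:
arm_command(
  rows=[
    [[20,0,0,0,0],[20,0,0,10,0],[20,0,0,40,0],[20,0,0,70,0],[20,0,0,100,0],[20,0,0,120,0],[20,0,0,120,0]],
  ],
)

```text
t: 15.55
eef_pos: [365.8, 291.7, 162.4]
tool_rot: [-3.136, -0.003, 1.137]
contact_force: [0.7, 0.7, -1.4]
finger_gap: 0.329
```

```bash
python3 -c "
from h import *
i=wshot('w8')
"
```

```text
15.55 [365.8 291.7 162.4] [-3.136e+00 -3.000e-03  1.137e+00] [0.41 0.02 1.94 0.01 1.19 0.85]
```

View pics/w8.png

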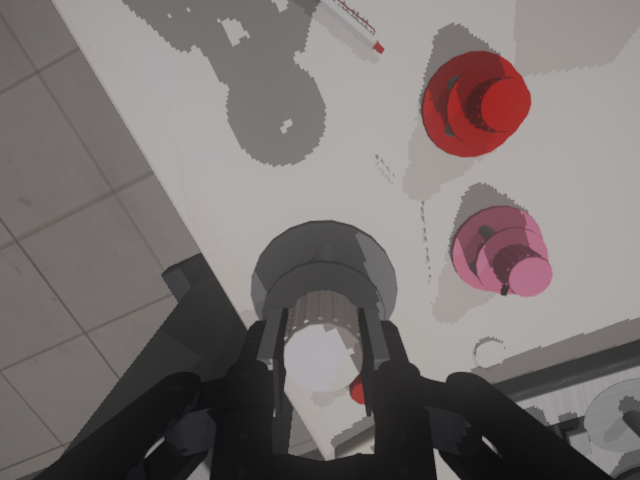

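Request:
arm_command(
  rows=[
    [[20,10,-30,0,8],[20,35,-70,0,16],[20,60,-110,0,24],[20,85,-150,0,32],[20,110,-190,0,40],[20,135,-220,0,48],[20,155,-245,0,56],[20,168,-257,0,64]],
  ],
)

```text
t: 16.4
eef_pos: [533.1, 31.3, 158.6]
tool_rot: [-3.132, -0.002, 2.251]
contact_force: [-0.7, -0.1, -0.6]
finger_gap: 0.333
```

Request:
arm_command(
  rows=[
    [[20,0,0,-5,6],[20,0,0,-10,11],[20,0,0,-20,11],[20,0,0,-30,11],[20,0,0,-40,11],[20,0,0,-45,11],[20,0,0,-45,11]],
  ],
)

```text
t: 17.1
eef_pos: [532.3, 31.5, 112.4]
tool_rot: [-3.131, -0.003, 2.443]
contact_force: [-0.2, -0.4, -1.7]
finger_gap: 0.328
```

```bash
python3 -c "
from h import *
i=wshot('w9')
"
```

```text
17.1 [532.3  31.5 112.4] [-3.131e+00 -3.000e-03  2.443e+00] [-0.16  0.24  1.8  -0.01  1.11 -1.03]
```

View pics/w9.png

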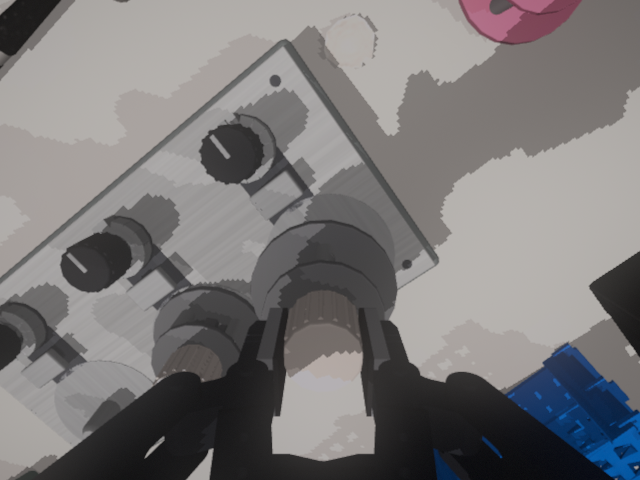

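Request:
arm_command(
  rows=[
    [[20,1.2,2.9,0,0],[20,1.2,2.9,-8,0],[20,1.2,2.9,-14,0],[20,1.2,2.9,-18,0],[20,1.2,2.9,-21,0],[20,1.2,2.9,-24,0],[20,1.2,2.9,-26,0],[20,1.2,2.9,-26,0]],
  ],
)

```text
t: 17.95
eef_pos: [533.8, 34.3, 86.8]
tool_rot: [-3.132, -0.003, 2.443]
contact_force: [-0.3, -0.3, -0.8]
finger_gap: 0.328
```

Request:
arm_command(
  rows=[
    [[20,-0.4,0,-3,0],[20,-0.4,0,-6,0],[20,-0.4,0,-9,0],[20,-0.4,0,-11,0],[20,-0.4,0,-11,0]],
  ],
)

```text
t: 18.45
eef_pos: [533.2, 34.4, 75.4]
tool_rot: [-3.131, -0.003, 2.443]
contact_force: [0.5, -0.3, -0.9]
finger_gap: 0.329
```

Request:
arm_command(
  rows=[
    [[20,0,0,-3,0],[20,0,0,-5,0],[20,0,0,-7,0],[20,0,0,-8,0],[20,0,0,-8,0]],
  ],
)

```text
t: 18.95
eef_pos: [533.0, 34.4, 68.9]
tool_rot: [-3.131, -0.004, 2.443]
contact_force: [-7.9, 0.3, 14.3]
finger_gap: 0.327
```

Request:
arm_command(
  rows=[
    [[45,0,0,1,0],[60,0,0,1,0],[60,0,0,1,0],[60,0,0,15,0],[60,0,0,45,0],[60,0,0,80,0],[60,-20,0,100,0],[60,-40,0,110,0]],
  ],
)

```text
t: 19.75
eef_pos: [494.2, 34.1, 182.3]
tool_rot: [-3.133, 0.0, 2.444]
contact_force: [-0.4, -0.2, -0.2]
finger_gap: 0.701
```

Request:
arm_command(
  rows=[
    [[80,0,0,0,8],[80,-10,0,0,16],[80,-20,0,0,24],[80,-20,0,0,32],[80,-20,0,0,40],[80,-20,0,0,48],[80,-20,0,0,56],[80,-20,0,0,64]],
  ],
)

```text
t: 20.55
eef_pos: [474.4, 34.1, 183.2]
tool_rot: [-3.133, 0.001, -2.717]
contact_force: [-0.1, 0.5, -0.1]
finger_gap: 0.938
```

```bash
python3 -c "
from h import *
i=wshot('w10')
save('side10',crop(snapshot('side'),220,160,480,320,3))
"
```

```text
20.55 [474.4  34.1 183.2] [-3.133e+00  1.000e-03 -2.717e+00] [-0.17  0.    1.9  -0.01  1.23 -2.17]
```

View pics/w10.png

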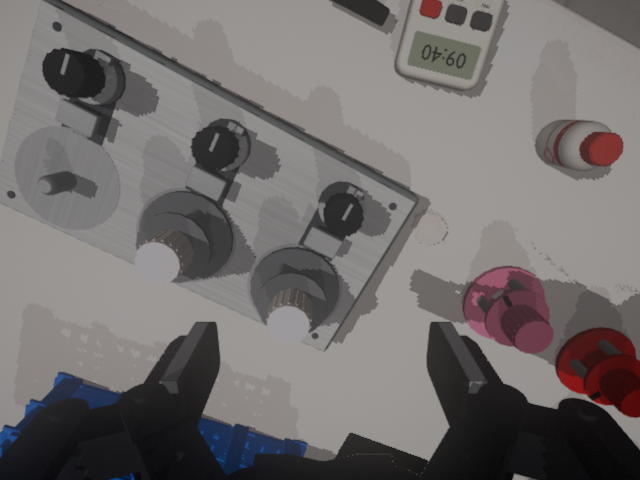

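View pics/side10.png

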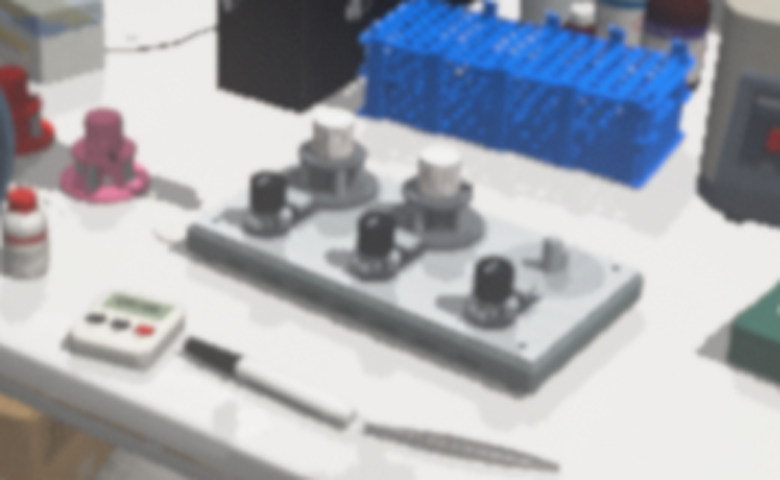

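Both rotors are home on shafts 1 and 2. Knob 1's top is at about (345,214), knob 2's at about (215,147).

```bash
python3 - <<'E'
from h import *
np.set_printoptions(precision=1,suppress=True)
i=cv2.cvtColor(cv2.imread('pics/w10.png'),cv2.COLOR_BGR2RGB)
save('w10c',np.hstack([crop(i,180,105,270,195,4),crop(i,305,165,395,255,4)]))
p=wpose('w10')
for u,v in ((344,214),(215,147)): print(at('wrist',u,v,71,p))
E
```

```text
[451.6  39.   71. ]
[445.9 -52.8  71. ]
```

View pics/w10c.png

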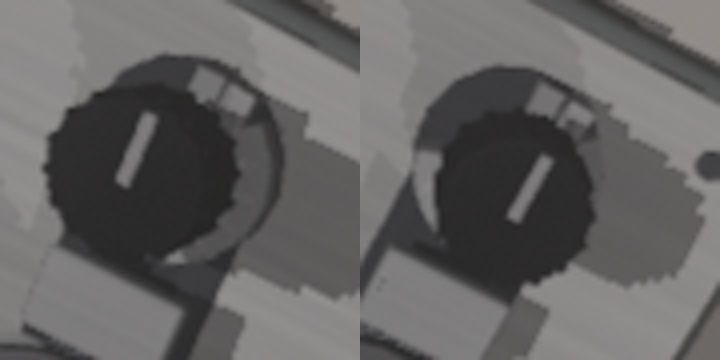

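Request:
arm_command(
  rows=[
    [[80,-21.6,4.5,0,7],[80,-21.6,4.5,-40,11],[80,-21.6,4.5,-75,11],[80,-21.6,4.5,-90,11],[80,-21.6,4.5,-100,11],[80,-21.6,4.5,-100,11]],
  ],
)

```text
t: 21.25
eef_pos: [452.1, 38.7, 82.4]
tool_rot: [-3.134, -0.0, -2.532]
contact_force: [0.6, 0.0, -0.1]
finger_gap: 0.934
```

```bash
python3 -c "
from h import *
i=wshot('w11')
"
```

```text
21.25 [452.1  38.7  82.4] [-3.134 -0.    -2.532] [-0.17  0.11  2.03 -0.01  1.   -2.35]
```

View pics/w11.png

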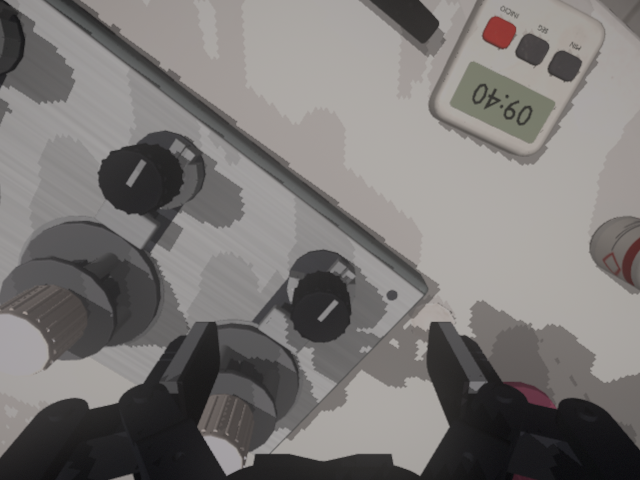

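```bash
python3 - <<'E'
from h import *
np.set_printoptions(precision=1,suppress=True)
i=cv2.cvtColor(cv2.imread('pics/w11.png'),cv2.COLOR_BGR2RGB)
save('w11c',crop(i,260,230,390,360,4))
p=wpose('w11')
for u,v in ((322,307),(142,178)): print(at('wrist',u,v,71,p))
E
```

```text
[449.3  37.2  71. ]
[443.6 -51.6  71. ]
```

View pics/w11c.png

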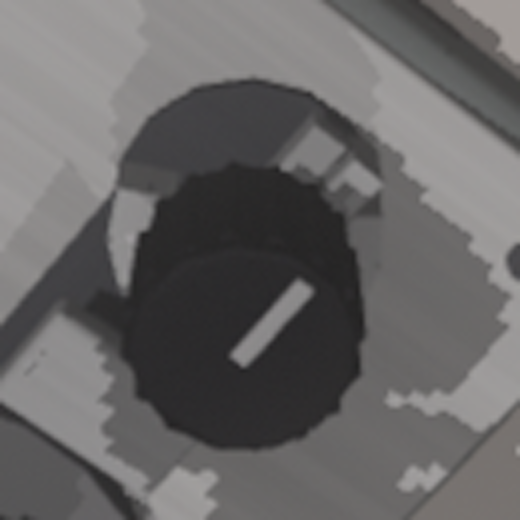

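```bash
python3 - <<'E'
from h import *
p=wpose('w11'); print(at('wrist',320.7,317.5,71,p))
E
```

```text
[453.83647263  39.64553898  71.        ]
```

Request:
arm_command(
  rows=[
    [[60,0.6,0.2,-10,0],[60,0.6,0.2,-22,0],[60,0.6,0.2,-30,0],[60,0.6,0.2,-34,0],[60,0.6,0.2,-34,0]],
  ],
)

```text
t: 21.8
eef_pos: [452.8, 38.9, 48.5]
tool_rot: [-3.134, -0.001, -2.531]
contact_force: [0.1, 0.1, 0.3]
finger_gap: 0.7
```

Request:
arm_command(
  grip_force=40,
  rows=[
    [[10,0.3,0.2,0,0],[10,0.3,0.2,0,0],[10,0.3,0.2,0,0],[10,0.3,0.2,0,0],[10,0.3,0.2,0,0],[10,0.3,0.2,0,0],[10,0.3,0.2,0,0]],
  ],
)

```text
t: 22.5
eef_pos: [453.9, 38.7, 49.0]
tool_rot: [-3.132, 0.0, -2.531]
contact_force: [0.2, -4.8, 6.3]
finger_gap: 0.289
```

Request:
arm_command(
  rows=[
    [[10,0,0,3,0],[10,0,0,6,0],[10,0,0,9,0],[10,0,0,10,0],[10,0,0,10,0]],
  ],
)

```text
t: 23.0
eef_pos: [453.7, 38.7, 58.8]
tool_rot: [-3.133, 0.0, -2.531]
contact_force: [2.6, -3.7, -7.1]
finger_gap: 0.285
```

Request:
arm_command(
  rows=[
    [[10,0,0,0.5,-6],[10,0,0,0.5,-13],[10,0,0,0.5,-20],[10,0,0,0.5,-27],[10,0,0,0.5,-34],[10,0,0,0.5,-41],[10,0,0,0,-48],[10,0,0,0,-55]],
  ],
)

```text
t: 23.8
eef_pos: [453.6, 39.5, 58.4]
tool_rot: [-3.134, -0.0, 2.787]
contact_force: [4.4, 1.2, -7.2]
finger_gap: 0.287
```

```bash
python3 -c "
from h import *
s=r.read_state();print(s['ft_torque'],s['contact_force'])
i=wshot('w12')
"
```

```text
[ 0.24305293 -0.80853862  0.01714547] [ 4.4229347   1.20891595 -7.17820767]
23.8 [453.6  39.5  58.4] [-3.134 -0.     2.787] [-0.17  0.16  2.03 -0.01  0.95 -1.38]
```

View pics/w12.png

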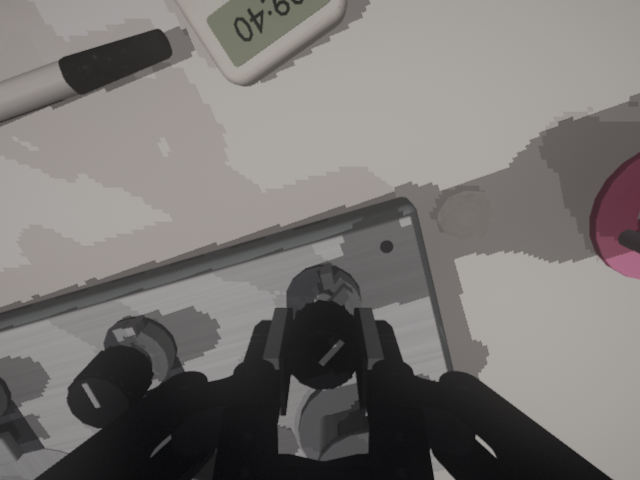

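Request:
arm_command(
  rows=[
    [[10,0,0,-0.5,-8],[10,0,0,-1,-16],[10,0,0,-1,-24],[10,0,0,-1,-32],[10,0,0,-1,-40],[10,0,0,-1,-48],[10,0,0,-1,-56],[10,0,0,-1,-64]],
  ],
)

```text
t: 24.65
eef_pos: [454.5, 40.1, 57.6]
tool_rot: [-3.136, -0.001, 1.66]
contact_force: [6.0, 0.9, -6.4]
finger_gap: 0.288
```

Request:
arm_command(
  rows=[
    [[10,0,0,-0.5,-8],[10,0,0,-0.5,-16],[10,0,0,-0.5,-24],[10,0,0,-0.5,-32],[10,0,0,-0.5,-40],[10,0,0,-0.5,-48],[10,0,0,-0.5,-56],[10,0,0,-0.5,-64]],
  ],
)

```text
t: 25.45
eef_pos: [455.5, 39.7, 57.3]
tool_rot: [-3.138, -0.003, 0.54]
contact_force: [5.2, -4.0, -5.7]
finger_gap: 0.292
```

```bash
python3 -c "
from h import *
s=r.read_state();print(s['ft_torque'],s['contact_force'],s['qpos'],s['tool_rot'])
"
```

```text
[-0.83641772 -0.99912785  0.06354769] [ 5.18732291 -3.95371268 -5.73026967] [-0.17679926  0.1676844   2.02509195  0.00519309  0.94909496  0.85056736] [-3.13823225e+00 -2.56944678e-03  5.40400244e-01]
```

Request:
arm_command(
  rows=[
    [[10,-1,-0.5,0,-8],[10,-1,-0.5,0,-16],[10,-1,-0.5,0,-24],[10,-1,-0.5,0,-32],[10,-1,-0.5,0,-40],[10,-1,-0.5,0,-48],[10,-1,-0.5,0,-56],[10,-1,-0.5,0,-63]],
  ],
)

```text
t: 26.25
eef_pos: [455.3, 38.7, 57.5]
tool_rot: [-3.138, -0.005, -0.562]
contact_force: [5.9, -4.4, -5.6]
finger_gap: 0.287
```

Request:
arm_command(
  rows=[
    [[10,0,0,0,-4],[10,0,0,0,-8],[10,0,0,0,-12],[10,0,0,0,-12]],
  ],
)

```text
t: 26.65
eef_pos: [454.3, 39.3, 56.9]
tool_rot: [-3.139, -0.003, -0.769]
contact_force: [1.0, 0.7, -6.4]
finger_gap: 0.285
```

```bash
python3 -c "
from h import *
s=r.read_state();print(s['ft_torque'],s['contact_force'],s['qpos'],s['tool_rot'])
i=wshot('w13')
"
```

```text
[ 0.0770485  -0.16218452  0.24004703] [ 0.99114988  0.67252574 -6.35370077] [-1.75589619e-01  1.64098791e-01  2.03043798e+00  9.01906330e-04
  9.43265677e-01  2.16396186e+00] [-3.13886705e+00 -2.73335388e-03 -7.69287049e-01]
26.65 [454.3  39.3  56.9] [-3.139e+00 -3.000e-03 -7.690e-01] [-0.18  0.16  2.03  0.    0.94  2.16]
```

View pics/w13.png

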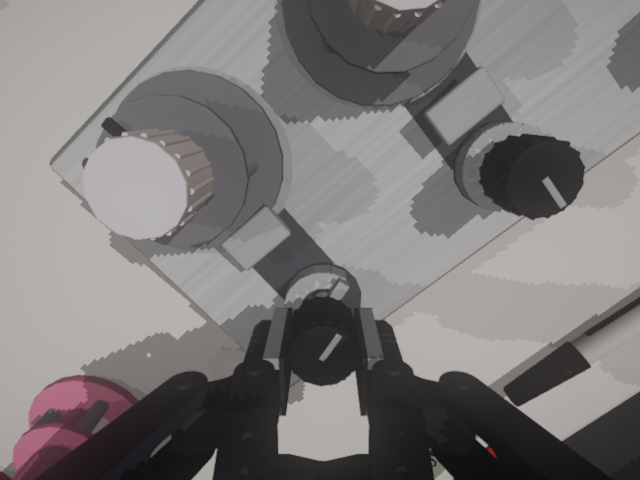

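Request:
arm_command(
  rows=[
    [[10,0,0,-0.8,-5],[10,0,0,-0.8,-8],[10,0,0,-0.8,-8]],
  ],
)

```text
t: 27.0
eef_pos: [453.3, 40.6, 56.0]
tool_rot: [-3.139, 0.0, -0.906]
contact_force: [-0.9, 5.0, -0.6]
finger_gap: 0.287
```

```bash
python3 -c "
from h import *
s=r.read_state();print(s['ft_torque'],s['contact_force'],s['qpos'],s['tool_rot'])
"
```

```text
[0.93749826 0.20028992 0.02700488] [-0.87605293  5.00990715 -0.62760919] [-0.17399074  0.16537944  2.03132384  0.00271615  0.94348886  2.30120841] [-3.13901972e+00  4.26684691e-04 -9.05995015e-01]
```

Request:
arm_command(
  rows=[
    [[30,0,0,0,0],[50,0,0,0,0],[60,0,0,0,0],[60,0,0,20,0],[60,0,0,50,0],[60,0,0,90,0],[60,0,-20,120,8],[60,0,-40,130,16]],
  ],
)

```text
t: 27.8
eef_pos: [455.4, -0.1, 190.0]
tool_rot: [-3.137, -0.006, -0.619]
contact_force: [0.1, -0.6, -0.3]
finger_gap: 0.704
```

```bash
python3 -c "
from h import *
i=wshot('w14')
save('side14',crop(snapshot('side'),220,160,480,320,3))
"
```

```text
27.8 [ 4.554e+02 -1.000e-01  1.900e+02] [-3.137 -0.006 -0.619] [-0.26 -0.06  1.94  0.    1.25  1.93]
```

View pics/w14.png

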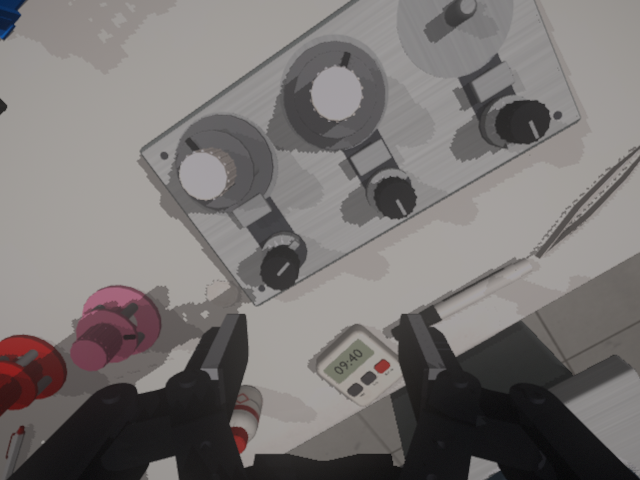

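View pics/side14.png

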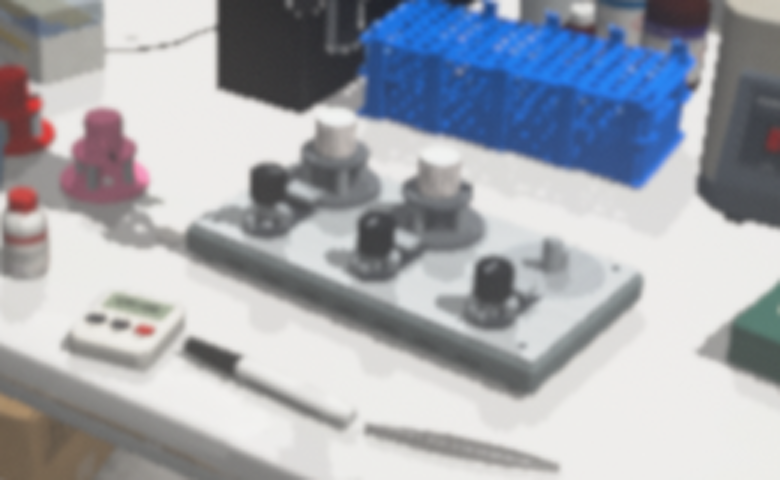

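```bash
python3 - <<'E'
from h import *
i=cv2.cvtColor(cv2.imread('pics/w14.png'),cv2.COLOR_BGR2RGB)
save('w14c',np.hstack([crop(i,225,185,325,295,4),crop(i,340,130,430,240,4)]))
E
```

```text
(no output)
```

View pics/w14c.png

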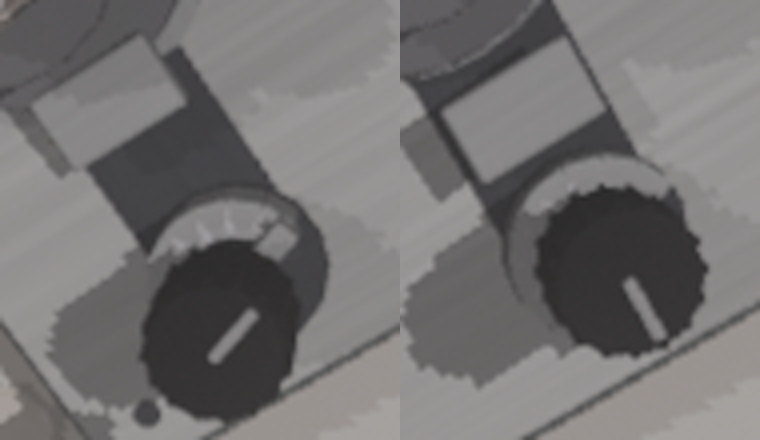

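Request:
arm_command(
  rows=[
    [[60,-7.6,-55,0,65],[60,-7.6,-55,0,65],[60,-7.6,-55,0,65],[60,-7.6,-55,0,65],[60,-7.6,-55,0,65],[60,-7.6,-55,0,65],[60,-7.6,-55,0,65],[60,-7.6,-55,0,65]],
  ],
)

```text
t: 28.7
eef_pos: [446.8, -55.6, 187.4]
tool_rot: [-3.136, -0.004, 0.511]
contact_force: [0.6, 0.1, -0.0]
finger_gap: 0.702
```

Request:
arm_command(
  rows=[
    [[60,0,0,0,65],[60,0,0,0,65],[60,0,0,0,65],[60,0,0,0,65],[60,0,0,0,65],[60,0,0,0,65],[60,0,0,0,65],[60,0,0,0,65]],
  ],
)

```text
t: 29.5
eef_pos: [446.2, -54.8, 186.3]
tool_rot: [-3.134, -0.005, 1.647]
contact_force: [0.8, -0.9, 0.0]
finger_gap: 0.706
```

Request:
arm_command(
  rows=[
    [[60,0,0,0,65],[60,0,0,0,65],[60,0,0,0,65],[60,0,0,0,65],[60,0,0,0,65],[60,0,0,0,65],[60,0,0,0,65],[60,0,0,0,65]],
  ],
)

```text
t: 30.3
eef_pos: [445.6, -54.0, 185.1]
tool_rot: [-3.134, -0.007, 2.784]
contact_force: [-0.7, 0.5, -0.2]
finger_gap: 0.705
```

Request:
arm_command(
  rows=[
    [[60,0,0,0,46],[60,0,0,0,46],[60,0,0,0,46],[60,0,0,0,46],[60,0,0,0,46],[60,0,0,0,46],[60,0,0,0,46]],
  ],
)

```text
t: 31.0
eef_pos: [445.0, -53.3, 184.1]
tool_rot: [-3.136, -0.008, -2.699]
contact_force: [-0.5, -0.1, 0.5]
finger_gap: 0.702
```

```bash
python3 -c "
from h import *
i=wshot('w15')
"
```

```text
31.0 [445.  -53.3 184.1] [-3.136 -0.008 -2.699] [-0.38 -0.06  1.96 -0.01  1.24 -2.39]
```

View pics/w15.png

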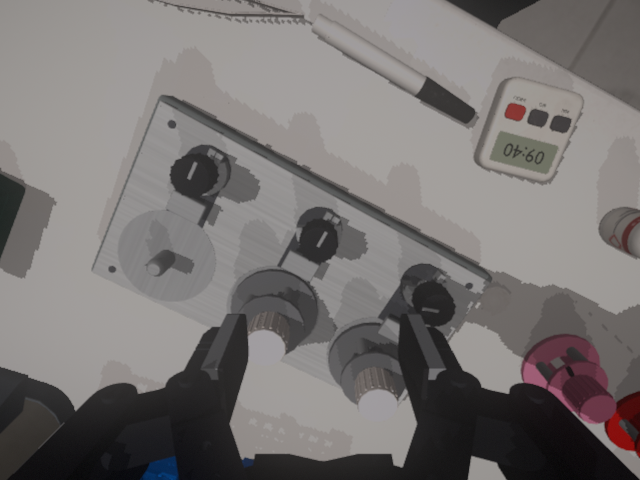

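```bash
python3 - <<'E'
from h import *
p=wpose('w15'); print(at('wrist',320,241.5,71,p))
E
```

```text
[445.49700825 -54.92445563  71.        ]
```

Request:
arm_command(
  rows=[
    [[60,2.8,-1.9,-40,0],[60,2.8,-1.9,-75,0],[60,2.8,-1.9,-90,0],[60,2.8,-1.9,-100,0],[60,2.8,-1.9,-100,0]],
  ],
)

```text
t: 31.55
eef_pos: [446.9, -54.8, 83.0]
tool_rot: [-3.138, -0.01, -2.702]
contact_force: [-0.1, 0.8, -0.4]
finger_gap: 0.702
```

```bash
python3 -c "
from h import *
i=wshot('w16'); save('w16c',crop(i,250,230,400,380,4))
"
```

```text
31.55 [446.9 -54.8  83. ] [-3.138 -0.01  -2.702] [-0.38  0.11  2.03 -0.01  1.01 -2.38]
```

View pics/w16c.png

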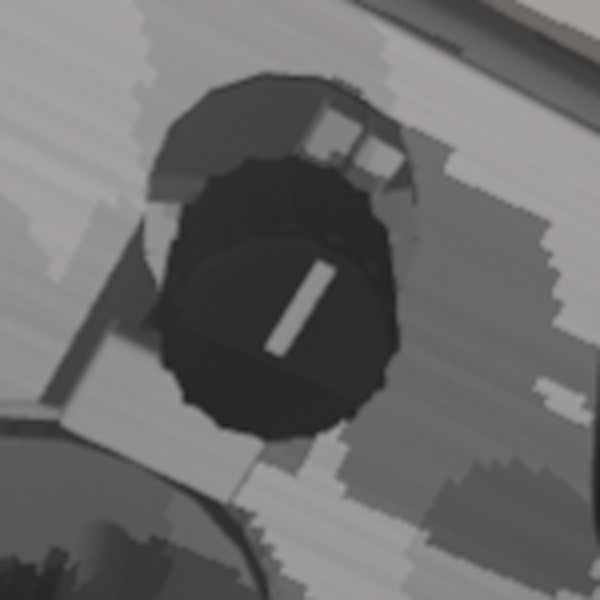

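Request:
arm_command(
  rows=[
    [[60,0.8,-0.4,-10,0],[60,0.8,-0.4,-22,0],[60,0.8,-0.4,-30,0],[60,0.8,-0.4,-34,0],[60,0.8,-0.4,-34,0]],
  ],
)

```text
t: 32.1
eef_pos: [448.0, -55.3, 49.3]
tool_rot: [-3.138, -0.01, -2.701]
contact_force: [0.1, -0.1, -0.1]
finger_gap: 0.702
```

Request:
arm_command(
  grip_force=45,
  rows=[
    [[10,0,0,0,0],[10,0,0,0,0],[10,0,0,0,0],[10,0,0,0,0],[10,0,0,0,0],[10,0,0,0,0],[10,0,0,0,0]],
  ],
)

```text
t: 32.8
eef_pos: [448.5, -55.8, 49.9]
tool_rot: [-3.136, -0.009, -2.701]
contact_force: [-1.1, -2.8, 6.3]
finger_gap: 0.287
```

Request:
arm_command(
  rows=[
    [[10,0,0,3,0],[10,0,0,6,0],[10,0,0,9,0],[10,0,0,10,0],[10,0,0,10,0]],
  ],
)

```text
t: 33.3
eef_pos: [448.4, -55.7, 59.8]
tool_rot: [-3.136, -0.009, -2.701]
contact_force: [2.6, -3.4, -8.5]
finger_gap: 0.284
```

Request:
arm_command(
  rows=[
    [[10,0,0.4,0.5,-6],[10,0,0.4,0.5,-13],[10,0,0.4,0.5,-20],[10,0,0.4,0.5,-27],[10,0,0.4,0.5,-34],[10,0,0.4,0.5,-41],[10,0,0.4,0,-48],[10,0,0.4,0,-55]],
  ],
)

```text
t: 34.1
eef_pos: [448.4, -55.3, 59.5]
tool_rot: [-3.137, -0.009, 2.617]
contact_force: [2.5, -2.7, -6.7]
finger_gap: 0.285
```

Request:
arm_command(
  rows=[
    [[10,0,0,-0.5,-8],[10,0,0,-1,-16],[10,0,0,-1,-24],[10,0,0,-1,-32],[10,0,0,-1,-40],[10,0,0,-1,-48],[10,0,0,-1,-56],[10,0,0,-1,-64]],
  ],
)

```text
t: 34.9
eef_pos: [448.8, -55.3, 58.5]
tool_rot: [-3.138, -0.009, 1.494]
contact_force: [4.1, -2.7, -6.3]
finger_gap: 0.286
```

Request:
arm_command(
  rows=[
    [[10,-0.5,0,-0.5,-8],[10,-0.5,0,-0.5,-16],[10,-0.5,0,-0.5,-24],[10,-0.5,0,-0.5,-32],[10,-0.5,0,-0.5,-40],[10,-0.5,0,-0.5,-48],[10,-0.5,0,-0.5,-56],[10,-0.5,0,-0.5,-64]],
  ],
)

```text
t: 35.7
eef_pos: [449.0, -55.6, 58.2]
tool_rot: [-3.139, -0.01, 0.372]
contact_force: [4.4, -4.3, -7.2]
finger_gap: 0.283
```

Request:
arm_command(
  rows=[
    [[10,-0.5,-0.3,0,-8],[10,-0.5,-0.3,0,-16],[10,-0.5,-0.3,0,-24],[10,-0.5,-0.3,0,-32],[10,-0.5,-0.3,0,-40],[10,-0.5,-0.3,0,-48],[10,-0.5,-0.3,0,-56],[10,-0.5,-0.3,0,-63]],
  ],
)

```text
t: 36.5
eef_pos: [448.9, -55.9, 58.2]
tool_rot: [-3.138, -0.011, -0.733]
contact_force: [3.3, -3.3, -7.2]
finger_gap: 0.283
```

```bash
python3 -c "
from h import *
s=r.read_state();print(s['ft_torque'],s['contact_force'],s['qpos'],s['tool_rot'])
"
```

```text
[-0.54003518 -0.5020523   0.01266034] [ 3.3083805  -3.33652956 -7.20754558] [-3.86825341e-01  1.49350221e-01  2.04446776e+00 -9.44009071e-04
  9.36358298e-01  1.91778028e+00] [-3.13843128 -0.01099649 -0.73327148]
```

Request:
arm_command(
  rows=[
    [[10,0,0,-0.5,-4],[10,0,0,-1,-8],[10,0,0,-1.3,-11]],
  ],
)

```text
t: 36.8
eef_pos: [448.4, -55.3, 56.8]
tool_rot: [-3.139, -0.01, -0.927]
contact_force: [-0.1, 0.3, 1.0]
finger_gap: 0.287
```

```bash
python3 -c "
from h import *
s=r.read_state();print(s['ft_torque'],s['contact_force'],s['qpos'],s['tool_rot'])
"
```

```text
[0.03848502 0.04978495 0.74831734] [-0.08719537  0.31243991  1.00780864] [-0.38465218  0.15258497  2.04446129 -0.00324849  0.93493637  2.11487374] [-3.13887146 -0.00958265 -0.92682601]
```

Request:
arm_command(
  rows=[
    [[30,0,0,0,2],[50,0,0,0,2],[60,0,0,0,2],[60,0,0,20,2],[60,0,0,50,2],[60,0,0,90,2],[60,0,0,130,2],[60,0,0,140,2]],
  ],
)

```text
t: 37.6
eef_pos: [450.9, -56.1, 201.7]
tool_rot: [-3.135, -0.016, -0.892]
contact_force: [0.7, 0.4, 0.2]
finger_gap: 0.7
```

Request:
arm_command(
  rows=[
    [[60,-20,0,40,20],[60,-60,0,40,20],[60,-60,0,40,20]],
  ],
)

```text
t: 37.9
eef_pos: [388.1, -55.4, 241.8]
tool_rot: [-3.135, -0.016, -0.539]
contact_force: [0.2, 0.4, -0.6]
finger_gap: 0.702
```

```bash
python3 -c "
from h import *
i=wshot('w17')
save('side17',crop(snapshot('side'),220,160,480,320,3)); save('top17',snapshot('top'))
"
```

```text
37.9 [388.1 -55.4 241.8] [-3.135 -0.016 -0.539] [-0.45 -0.29  2.03  0.01  1.38  1.66]
```

View pics/w17.png

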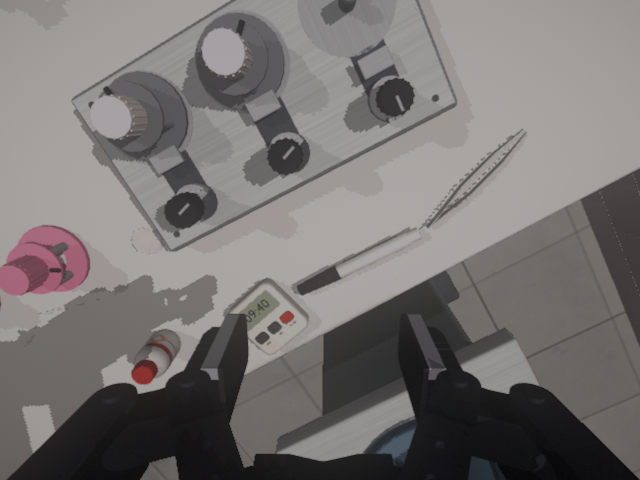

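View pics/side17.png

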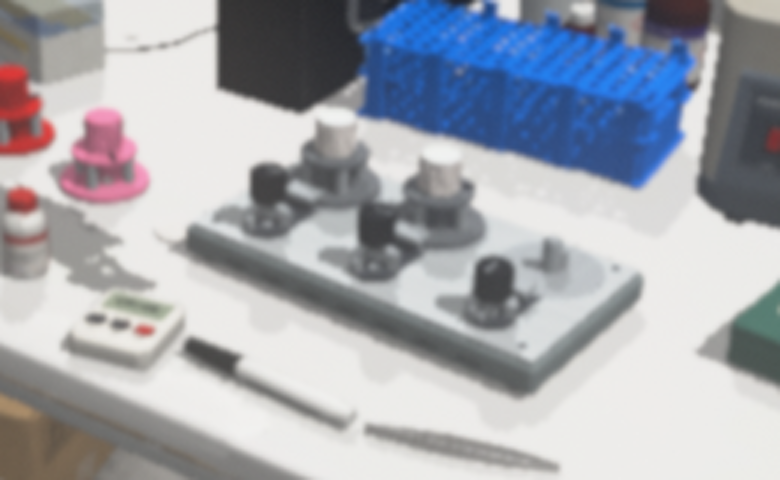

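View pics/top17.png

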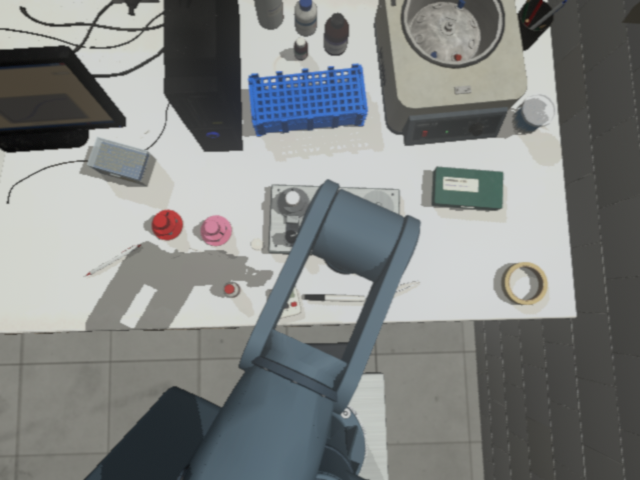

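```bash
python3 -c "
from h import *
i=cv2.cvtColor(cv2.imread('pics/w17.png'),cv2.COLOR_BGR2RGB)
save('w17c',np.hstack([crop(i,135,130,220,230,4),crop(i,235,80,320,180,4)]))
"
```

```text
(no output)
```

View pics/w17c.png

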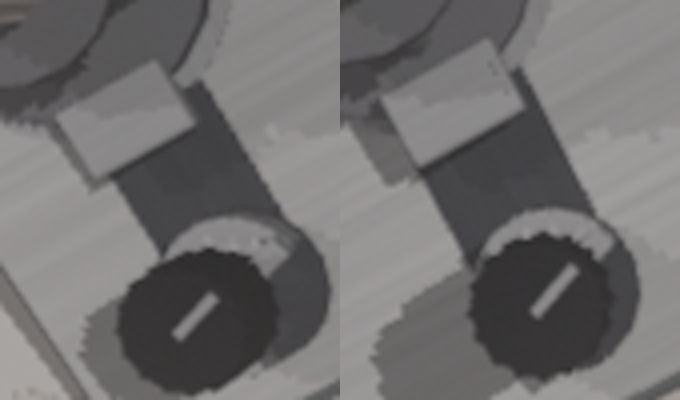

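```bash
python3 - <<'E'
from h import *
p=wpose('w17')
def a(ox,oy,A,B,x0=0,z=78):
    P=[at('wrist',ox+(x-x0)/4,oy+y/4,z,p) for x,y in (A,B)]; d=P[1]-P[0]; return np.degrees(np.arctan2(d[1],d[0]))
print(a(135,130,(178,338),(214,297)),a(235,80,(535,315),(575,268),340))
print(np.degrees(np.arctan2(*(at('wrist',402,109,71,p)-at('wrist',396,97,71,p))[1::-1])))
s=r.read_state(); print(s['contact_force'])
sign_off()
E
```

```text
-75.0709829431609 -72.88123701735475
179.57272444926514
[0.16406487 0.02021133 0.22448135]
the job is handed in; nothing more can be done
```

I fitted both loose grey rotors and clamped them, then handed the job in at about 38 s. I left the red and pink look-alikes alone. No third rotor was in view.

- **Rotors:** the right-hand rotor is on shaft 2 and the left-hand one on shaft 1. Both dropped fully onto the deck: the gripper stopped at 68–69 mm, the height for a rotor fully home.
- **Clamp screws 1 and 2:** I lifted each about 10 mm and turned it clockwise. The knob marks then sat 253–255° clockwise of screw 3's (the stop is at 250°), and both shoes were over the flanges.
- **Stop torque:** screw 2 pressed firmly against its stop, at 0.75 N m. Screw 1 showed only about 0.24 N m before the fingers slipped, but the two marks agree to about 2°.
- **Left as found:** screw 3 on the empty shaft is untouched, the bottle is upright, and the robot was touching nothing at hand-in.

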